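# Index the sample table so the brass sample comes under the gauge

### The arm

A 7-joint arm with a two-finger parallel gripper is mounted at the origin on the work surface. World frame = base frame: x ahead of the robot, y to its left, z up, the work surface at z = 0. Lengths are in m, angles in rad, forces in N, time in s.
With the tool pointing down it reaches from about 0.425 to 0.875 m from the base axis. Payload 4.7 kg.
Tool frame: the origin (TCP) lies at the very end of the fingers, on their centre line; the grasp point (between the pads) lies 19 mm behind it (grip_point_offset is the distance from the TCP to the grasp point, in m); x points along the fingers, z is the direction in which the jaws open and shut, and the axes are right-handed (so a half turn about x gives the same grasp; the last joint's range is limited). The gripper opens to 87 mm and grips with 3 to 60 N. Pads are 19 mm wide; open, the fingers measure 117 mm over their backs; the gripper's body (75 mm by 190 mm) begins 51 mm behind the grasp point.
Start: joints at [1.345, 0.321, -0.07, 1.45, 0.023, 1.371, -0.057], TCP at [0.154, -0.631, 0.223] pointing down, gripper open.
Joint ranges: [-2.86, 2.86], [-0.3, 2.09], [-1.38, 1.24], [0.06, 2.45], [-1.56, 4.7], [0.09, 2.05], [-2.69, 2.69]. Speed limits (rad/s): [2.57, 2.57, 3.14, 3.14, 3.14, 3.14, 3.14].

### API

Orientations are given as a rotation vector (axis times angle).
In Python, from bench import get_state, get_image, calibration, close_job, grip_point_offset gives the robot as it stands.
- The arm moves only by the tool play_rows, never from a script. Its argument "targets" is a list of rows, each an object with "claw": the closure, from 0 (fully open) to 1 (shut); "linear": the shift along the tool's x, y, z as a fraction of full scale, a list of three; "rotation": the turn, a rotation vector about the tool's x, y, z as a fraction of full scale, a list of three. In form: [{"claw": claw, "linear": [x, y, z], "rotation": [wx, wy, wz]}, ...]. A call has 1 to 10 rows; each row shifts and turns the pose as measured when the row begins, along the tool's axes as they then stand; what a row does not reach is not made up. Full scale, the value 1, is 2.5 cm for a shift and 90 degrees for a turn. A row lasts 1/12 s, in which the tool goes at most 41.7 mm and 7.16 degrees, less where a joint would pass 70% of its speed; a pose out of reach is approached as far as the arm can. A call with a number of a shift or a turn outside -1 to 1 is refused whole. A call with a gripper value outside its range is refused whole. The fingers move at their own pace and stop on an object; "newtons" is the grip in N (left out, the last holds). Time passes only in rows, so rows that do not move let the fingers close. It gives the time, the measured TCP pose, the force and the opening at its end, in the units of the state.
- get_state(): the state, without advancing time (a new reading comes with each control period).
- get_image(name): name is "side" or "top"; returns the picture (384x512x3 uint8, blue, green, red); there is no depth.
- calibration(name): a dict with "fx", "fy", "cx", "cy" (pixels), "dist_coeffs" ([k1, k2, p1, p2, k3] as OpenCV has them; the pictures are not rectified), "rvec" (rotation vector, rad) and "tvec" (3), from world to camera coordinates, as OpenCV has them. Camera axes: x right, y down, z forward; pixel columns grow to the right and rows downward; lengths in m; the calibration is good to about 2 mm. A picture is of the moment at which its call begins. calibration takes no time and is no camera call.
- close_job(): hands the job in, once; it reports no verdict.
The state is a dict: "time": time; "joint_positions": joint angles; "qd": joint speeds; "joint_torque": joint torques, N m; "position": TCP position; "tool_rot": TCP orientation; "ft_force": force on the tool from outside, world axes, zero at the start; "torque": the same for the moment, N m; "grip_width": opening from 0.0 (shut) to 1.0 (fully open).
Only numpy, scipy, OpenCV 4.12 (cv2) and the standard library are available. Lean on these libraries where they do the work, as an engineer would, in place of code of your own. Each camera call takes 0.05 s, during which the arm holds its last target. There are 200 camera calls.

### The job

Index the sample table one hole so that the brass sample comes under the gauge: with a closed fingertip press the red dished plunger pad all the way down and, keeping it down, sweep it round to the next hole in the direction that brings the brass sample to the gauge. Then let the plunger spring up into that hole and draw back. Nothing is to be gripped or lifted: do not touch the three samples, and leave the jar, the beaker and the spanner where they are.

Things in the scene. Friction and masses are not known exactly. Their poses are not given: they have to be found in the camera images.
- stand: Fixed stand, white foot 310 mm across, 12 mm thick; origin: centre of its underside, on the vertical turning axis; +x points to the gauge. At 205 mm along +x a steel column 24 mm across, 252 mm high carries an arm with a blue gauge head (36 x 44 mm, underside 160 mm above the bench, stylus tip 110 mm) over the measuring station. Does not move in a run.
- index_ring: Fixed steel ring round the turning table, 117 to 153 mm from the axis, top 58 mm and underside 48 mm above the bench, with six square 13 mm holes 132 mm from the axis, every 60 degrees, one at the stand's +x. The pin enters them from below. Origin and axes as the stand's.
- axis_top (a point): Point on the turning axis at the height of the turning table's top face, 60 mm above the bench; axes as the stand's.
- gauge_spot (a point): The point of the turning table's top face plane, 78 mm from the axis, straight below the gauge stylus: where the centre of the measured sample's underside belongs. Fixed to the stand.
- turntable (a joint): Angle of the turning aluminium table (226 mm across) in rad, 0 at the start, positive anticlockwise seen from above; the next holes are at +1.047 and -1.047. It turns with a light drag (about 0.12 N m) when the plunger pin is out of the holes, and is locked (about 0.01 rad of play) when the pin is in a hole.
- plunger (a joint): How far the spring plunger is pressed down, m: 0 up (pin in a hole), 0.012 at its stop. About 4 N starts it, 9 N holds it at the stop. The pin clears the index ring at 0.0085; let go between holes it rests under the ring at 0.0085 (pad stays low), and it snaps up by itself within about 3 mm of a hole.
- pad (a point): Centre of the floor of the plunger's red dished thumb pad: level, 95 mm above the bench when up, 83 mm when fully pressed. Dish 54 mm across, 46 mm inside, rim 6 mm high, so a fingertip in it can press and carry it sideways. On the turning table 85 mm from the axis, at the start opposite the gauge. Its red 10 mm pin, straight outward at 132 mm from the axis, shows in a ring hole when up.
- brass_sample: Brass sample disc, 36 mm across, 20 mm high, loose, standing between four dowels 7 mm high (1.5 mm play) on the turning table, 78 mm from the axis; at the start 60 degrees to one side or the other of the gauge. Origin: centre of its underside.
- green_sample: Green plastic sample disc, same size, in the nest on the other side of the gauge. Origin: centre of its underside.
- steel_sample: Steel sample disc, same size, under the gauge at the start (already measured). Origin: centre of its underside.
- jar: Bystander: closed amber jar, 56 mm across, 85 mm high, on the bench beside the stand. Origin: centre of its underside.
- beaker: Bystander: open white beaker, 64 mm across, 75 mm high, on the bench on the other side. Origin: centre of its underside.
- spanner: Bystander: spanner 150 mm long lying on the bench. Origin: about its middle.
Things that resemble listed ones, but are neither listed nor needed, are in the scene too. Several things have the shape of the brass_sample; the one meant has the colours described above.

How it is judged:
On the way, in this order (a step that is already met when the one before it is completed fails the run):
1. the plunger is pressed in (more than 8.5 mm) while the table is still at its first hole (within 0.1 rad) (value of joint plunger above 0.0085 m and value of joint turntable between -0.1 and 0.1 rad), for 0.05 s.
2. the table is turned out of the first hole (more than 0.2 rad) with the plunger still in (value of joint plunger above 0.006 m and (value of joint turntable above 0.2 rad or value of joint turntable below -0.2 rad)), for 0.05 s.
3. the brass sample is under the gauge and the plunger has sprung up into the hole there (horizontal distance between brass_sample and gauge_spot below 0.006 m and value of joint plunger below 0.003 m), for 0.2 s.
At the end, for the whole second after the job is handed in: The brass sample stands upright in its nest within 6 mm of the spot below the gauge, the table is at rest one hole from where it began (within 0.035 rad), and the plunger has sprung up into that hole (within 3 mm of fully up) (all of step 3 and (value of joint turntable between 1.012 and 1.082 rad or value of joint turntable between -1.082 and -1.012 rad) and velocity of joint turntable between -0.05 and 0.05 rad/s and angle between brass_sample's own z axis and vertical below 0.1 rad); the robot touches nothing.
It fails at once if the robot touches a sample (contact force between any of the arm, the fingers and brass_sample above 0.5 N or contact force between any of the arm, the fingers and green_sample above 0.5 N or contact force between any of the arm, the fingers and steel_sample above 0.5 N).
It fails at once if a sample is lifted (more than 8 mm) or falls off the table (height (world z) of any of brass_sample, green_sample, steel_sample above 0.068 m or height (world z) of any of brass_sample, green_sample, steel_sample below 0.05 m).
It fails at once if the table is turned more than 0.25 rad past the next hole (value of joint turntable above 1.3 rad or value of joint turntable below -1.3 rad).
It fails at once if the jar, beaker or spanner is moved more than 15 mm (distance of any of jar, beaker, spanner from where it was at the start of the episode above 0.015 m).
It also fails if it takes over 38 s, if anything falls off the work surface, if the arm or the gripper's body presses on something with over 40 N, if the wrist force passes 120 N, or if a joint passes its speed limit or range.

## Working session

There is one attempt and no reset: what is moved stays moved. The work goes in short steps, Python scripts to look and compute and a tool call to move; the robot and the scene stay as the last step left them, time stands still between calls to the robot, and variables do not carry over. Pictures are saved under pics/ and viewed, about 8 in all and at most 12, crops included, and the job is handed in when it is done.

Besides the shell and the picture viewer there is one more tool, called after "Call:" by a JSON object that holds its "fn" and its "kwargs", one argument or row to a line. play_rows: Moves the arm, as the interface text tells. Shift numbers are shares of 2.5 cm and turn numbers shares of 90 degrees, none past 1 either way. Its arguments: {"type":"object","properties":{"targets":{"type":"array"},"newtons":{"type":"number"}},"required":["targets"]}

```bash
mkdir -p pics; ls; python3 - <<'E'
from bench import *
import cv2
for n in("side","top"):
    cv2.imwrite(f"pics/{n}0.png",get_image(n)); print(n,calibration(n))
s=get_state()
print({k:s[k] for k in("time","position","tool_rot","grip_width","ft_force")},grip_point_offset)
E
```

```text
pics
side {'fx': 421.88541892910916, 'fy': 421.88541892910916, 'cx': 253.82110258955564, 'cy': 200.08754756123946, 'dist_coeffs': array([-0.1438098,  0.       ,  0.       ,  0.       ,  0.       ]), 'rvec': array([ 2.28181033, -0.11402112,  0.07012617]), 'tvec': array([-0.60219125,  0.09895005,  1.05252407])}
top {'fx': 376.5303273703782, 'fy': 376.5303273703782, 'cx': 258.0728493767358, 'cy': 189.87996247728626, 'dist_coeffs': array([-0.04336775,  0.        ,  0.        ,  0.        ,  0.        ]), 'rvec': array([ 2.14504239, -2.14190721,  0.16039128]), 'tvec': array([-0.00577027,  0.5772735 ,  1.01154534])}
{'time': 0.1, 'position': array([ 0.15423743, -0.63091396,  0.22155919]), 'tool_rot': array([ 1.03178226,  1.31460731, -1.03010547]), 'grip_width': 1.0008390264546563, 'ft_force': array([0.28955418, 0.31498427, 0.50530517])} 0.0187
```

View pics/top0.png

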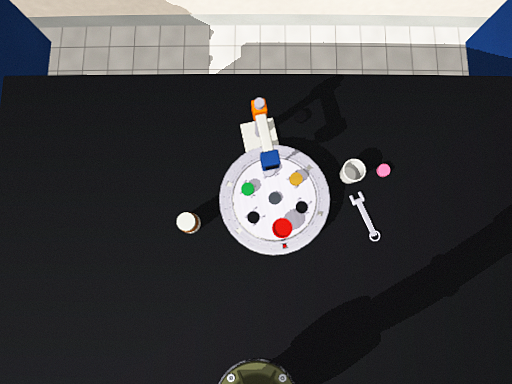

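View pics/side0.png

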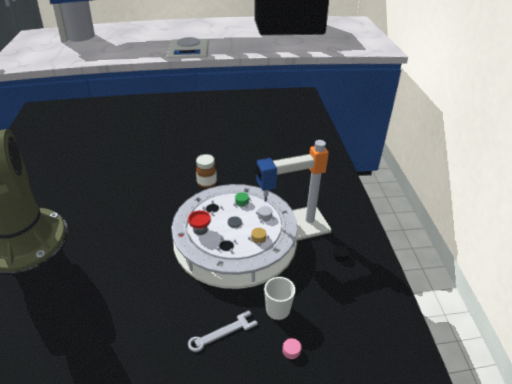

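The top view (x up, y left) shows the gauge at (270,160), brass at (296,179) on the −y side, green at (248,188), the pad at (282,228) and the pin at (284,246). The side view agrees. Brass has to go from image right to image top, which is anticlockwise (+1.047), so the pad sweeps towards −y.

```bash
cat > h.py <<'E'
from bench import *
import cv2, numpy as np
from scipy.spatial.transform import Rotation as R
def ray(n,px):
    c=calibration(n);K=np.array([[c['fx'],0,c['cx']],[0,c['fy'],c['cy']],[0,0,1]])
    u=cv2.undistortPoints(np.array([[px]],float),K,c['dist_coeffs'])[0,0]
    M=cv2.Rodrigues(c['rvec'])[0]; return -M.T@c['tvec'], M.T@np.array([u[0],u[1],1])
def plane(n,px,z):
    o,d=ray(n,px); return o+d*(z-o[2])/d[2]
def blobs(im,lo,hi,amin=8):
    h=cv2.cvtColor(im,cv2.COLOR_BGR2HSV); m=cv2.inRange(h,lo,hi)
    k,_,st,ce=cv2.connectedComponentsWithStats(m)
    return sorted([(int(st[i,4]),ce[i].round(1),st[i,2:4]) for i in range(1,k) if st[i,4]>=amin],key=lambda t:-t[0])
RED=((0,170,90),(6,255,255)); 
E
python3 - <<'E'
from h import *
for n in("top","side"):
    im=cv2.imread(f"pics/{n}0.png")
    for nm,lo,hi,z in(("red",*RED,.101),("brass",(15,120,90),(28,255,255),.08),("green",(50,120,60),(80,255,255),.08)):
        for a,c,s in blobs(im,lo,hi)[:4]: print(n,nm,a,c,s,plane(n,c,z).round(4), plane(n,c,.058).round(4))
im=cv2.imread("pics/top0.png")
h=cv2.cvtColor(im,cv2.COLOR_BGR2HSV)
m=((h[...,2]>120)).astype(np.uint8)*255
m[:100]=0
# outer ring edge: fit circle to radial edge points
pts=[]
c0=np.array([275,200.])
for t in np.arange(0,360,4):
    d=np.array([np.cos(np.radians(t)),np.sin(np.radians(t))])
    if 235<t<310: continue
    r=40
    while m[tuple((c0+d*r).round().astype(int)[::-1])] or r<50: r+=.25
    if r<65: pts.append(plane("top",c0+d*r,.058)[:2])
pts=np.array(pts)
for _ in range(3):
    A=np.c_[2*pts,np.ones(len(pts))];x=np.linalg.lstsq(A,(pts**2).sum(1),rcond=None)[0]
    rad=np.sqrt(x[2]+x[:2]@x[:2]);e=np.hypot(*(pts-x[:2]).T)-rad;pts=pts[abs(e)<.006]
print("ring",x[:2],rad,len(pts),e.std())
print(R.from_rotvec(get_state()['tool_rot']).as_matrix().round(3))
E
```

```text
top red 297 [281.8 227.7] [20 20] [ 0.4689 -0.067   0.101 ] [ 0.471  -0.0697  0.058 ]
top red 10 [284.  245.2] [3 4] [ 0.4237 -0.0724  0.101 ] [ 0.4238 -0.0753  0.058 ]
top brass 126 [295.5 178.5] [12 14] [ 0.6032 -0.1066  0.08  ] [ 0.6072 -0.1088  0.058 ]
top brass 69 [257.  109.1] [15 15] [ 0.8004 -0.0016  0.08  ] [ 0.8087 -0.0015  0.058 ]
top green 126 [247.3 188.6] [12 13] [0.5752 0.0242 0.08  ] [0.5786 0.0248 0.058 ]
side red 270 [198.9 219.1] [21 16] [ 0.4688 -0.0754  0.101 ] [ 0.466  -0.0296  0.058 ]
side brass 148 [258.3 235. ] [13 13] [ 0.6023 -0.1184  0.08  ] [ 0.6052 -0.0971  0.058 ]
side green 132 [241.6 198.7] [12 13] [0.575 0.012 0.08 ] [0.577  0.0376 0.058 ]
ring [ 0.55174205 -0.04907393] 0.15308326201540592 71 0.0009554999729447486
[[-0.     0.971  0.238]
 [ 0.002  0.238 -0.971]
 [-1.    -0.    -0.002]]
```

Ring fit: centre (0.552, −0.049), r = 153 mm. The pad is at r = 84.7 mm and 192°, brass at r = 77 mm and −48°, green at 72°. Together these put the stand at about 12°, so the pad starts at (0.469, −0.067) and should end at about (0.525, −0.130). I'll close the fingers and travel there high.

Call:
{"fn": "play_rows", "kwargs": {
  "targets": [
    {"claw": 1,"linear": [0,1,-0.6],"rotation": [0,0,0]},
    {"claw": 1,"linear": [0,1,-0.6],"rotation": [0,0,0]},
    {"claw": 1,"linear": [0,1,-0.6],"rotation": [0,0,0]},
    {"claw": 1,"linear": [0,1,-0.6],"rotation": [0,0,0]},
    {"claw": 1,"linear": [0,1,-0.8],"rotation": [0,0,0]},
    {"claw": 1,"linear": [0,1,-0.8],"rotation": [0,0,0]},
    {"claw": 1,"linear": [0,1,-1],"rotation": [0,0,0]},
    {"claw": 1,"linear": [0,1,-1],"rotation": [0,0,0]},
    {"claw": 1,"linear": [0,1,-1],"rotation": [0,0,0]},
    {"claw": 1,"linear": [0,1,-1],"rotation": [0,0,0]}
  ]
}}

```text
time: 0.93
position: [0.3483, -0.3731, 0.2139]
tool_rot: [1.046, 1.318, -1.048]
ft_force: [1.0, -0.7, -0.1]
grip_width: 0.324
```

```bash
cat > go.py <<'E'
import sys
from h import *
s=get_state();M=R.from_rotvec(s['tool_rot']).as_matrix()
print(round(s['time'],2),s['position'].round(4),s['ft_force'].round(1),s['grip_width'].__round__(3));print(M.round(3))
t=np.array(list(map(float,sys.argv[1:4])))
print("units",(M.T@(t-s['position'])/.025).round(2), "rot fix",(R.from_matrix(M.T@np.array([[0,.971,.238],[0,.238,-.971],[-1,0,0]])).as_rotvec()/(np.pi/2)).round(4))
E
python3 go.py .4686 -.0668 .22
```

```text
0.93 [ 0.3483 -0.3731  0.2139] [ 1.  -0.7 -0.1] 0.324
[[-0.01   0.976  0.219]
 [ 0.007  0.219 -0.976]
 [-1.    -0.008 -0.009]]
units [ -0.21   7.37 -10.9 ] rot fix [-0.0127 -0.0058  0.0053]
```

Call:
{"fn": "play_rows", "kwargs": {
  "targets": [
    {"claw": 1,"linear": [0,0.8,-1],"rotation": [-0.01,-0.006,0.005]},
    {"claw": 1,"linear": [0,0.8,-1],"rotation": [0,0,0]},
    {"claw": 1,"linear": [0,0.7,-1],"rotation": [0,0,0]},
    {"claw": 1,"linear": [0,0.7,-1],"rotation": [0,0,0]},
    {"claw": 1,"linear": [0,0.7,-1],"rotation": [0,0,0]},
    {"claw": 1,"linear": [0,0.7,-1],"rotation": [0,0,0]},
    {"claw": 1,"linear": [0,0.7,-1],"rotation": [0,0,0]},
    {"claw": 1,"linear": [0,0.7,-1],"rotation": [0,0,0]},
    {"claw": 1,"linear": [0,0.6,-1],"rotation": [0,0,0]},
    {"claw": 1,"linear": [0,0,0],"rotation": [0,0,0]}
  ]
}}

```text
time: 1.77
position: [0.4552, -0.0932, 0.2112]
tool_rot: [1.024, 1.32, -1.023]
ft_force: [-0.3, 0.5, -0.5]
grip_width: 0.006
```

```bash
python3 go.py .4686 -.0668 .22
```

```text
1.77 [ 0.4552 -0.0932  0.2112] [-0.3  0.5 -0.5] 0.006
[[-0.002  0.969  0.247]
 [ 0.003  0.247 -0.969]
 [-1.    -0.001 -0.003]]
units [-0.35  0.78 -0.89] rot fix [ 0.0059 -0.002   0.001 ]
```

Call:
{"fn": "play_rows", "kwargs": {
  "targets": [
    {"claw": 1,"linear": [0.5,0.5,-0.6],"rotation": [0.006,-0.002,0.001]},
    {"claw": 1,"linear": [0.7,0.3,-0.3],"rotation": [0,0,0]},
    {"claw": 1,"linear": [0.7,0,0],"rotation": [0,0,0]},
    {"claw": 1,"linear": [0.7,0,0],"rotation": [0,0,0]},
    {"claw": 1,"linear": [0.5,0,0],"rotation": [0,0,0]},
    {"claw": 1,"linear": [0.4,0,0],"rotation": [0,0,0]},
    {"claw": 1,"linear": [0,0,0],"rotation": [0,0,0]}
  ]
}}

```text
time: 2.35
position: [0.4693, -0.0638, 0.1197]
tool_rot: [1.025, 1.314, -1.027]
ft_force: [-0.9, -0.0, 0.2]
grip_width: 0.004
```

```bash
python3 go.py .4686 -.0668 .105; python3 -c "
from h import *
im=get_image('side');cv2.imwrite('pics/side1.png',cv2.resize(im[130:290,120:340],None,fx=3,fy=3,interpolation=cv2.INTER_CUBIC))"
```

```text
2.35 [ 0.4693 -0.0638  0.1197] [-0.9 -0.   0.2] 0.004
[[ 0.     0.97   0.244]
 [-0.002  0.244 -0.97 ]
 [-1.    -0.     0.002]]
units [ 0.59 -0.06  0.11] rot fix [0.0037 0.0013 0.    ]
```

View pics/side1.png

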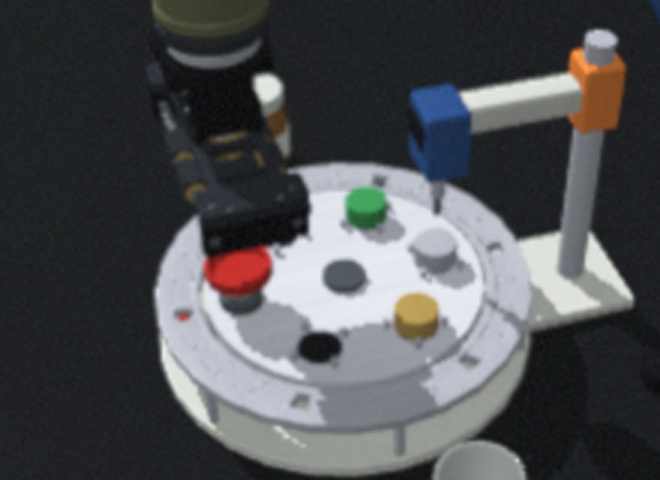

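The crop shows the pad at (239,265) and the gripper body at (205–305, 180–250), hiding the fingertips. I'll check by projection that this fits the geometry.

```bash
python3 - <<'E'
from h import *
s=get_state();M=R.from_rotvec(s['tool_rot']).as_matrix();p=s['position']
c=calibration('side');K=np.array([[c['fx'],0,c['cx']],[0,c['fy'],c['cy']],[0,0,1]])
T=np.array([[0,0,0],[-.07,.0375,.095],[-.07,-.0375,.095],[-.07,.0375,0],[-.07,-.0375,0]])
P=np.vstack([p+T@M.T,[.4686,-.0668,.101]])
print(((cv2.projectPoints(P,c['rvec'],c['tvec'],K,c['dist_coeffs'])[0][:,0]-[120,130])*3).round())
E
```

```text
[[236. 238.]
 [317. 238.]
 [210. 263.]
 [278. 156.]
 [179. 178.]
 [236. 260.]]
```

The projection matches, so the fingertip is over the pad. Now I'll press.

Call:
{"fn": "play_rows", "kwargs": {
  "targets": [
    {"claw": 1,"linear": [0.4,-0.06,0.1],"rotation": [0.004,0,0]},
    {"claw": 1,"linear": [0.3,0,0],"rotation": [0,0,0]},
    {"claw": 1,"linear": [0.2,0,0],"rotation": [0,0,0]},
    {"claw": 1,"linear": [0.2,0,0],"rotation": [0,0,0]},
    {"claw": 1,"linear": [0.2,0,0],"rotation": [0,0,0]},
    {"claw": 1,"linear": [0.1,0,0],"rotation": [0,0,0]}
  ]
}}

```text
time: 2.9
position: [0.4712, -0.0687, 0.0864]
tool_rot: [1.032, 1.304, -1.032]
ft_force: [-2.8, -0.2, 6.6]
grip_width: 0.004
```

```bash
python3 go.py .4686 -.0668 .083
```

```text
2.9 [ 0.4712 -0.0687  0.0864] [-2.8 -0.2  6.6] 0.004
[[ 0.006  0.972  0.234]
 [-0.005  0.234 -0.972]
 [-1.     0.005  0.006]]
units [ 0.14 -0.08 -0.1 ] rot fix [-0.0024  0.0037 -0.003 ]
```

Call:
{"fn": "play_rows", "kwargs": {
  "targets": [
    {"claw": 1,"linear": [0.15,0,0],"rotation": [0,0,0]},
    {"claw": 1,"linear": [0.15,0,0],"rotation": [0,0,0]},
    {"claw": 1,"linear": [0.15,0,0],"rotation": [0,0,0]}
  ]
}}

```text
time: 3.15
position: [0.4723, -0.0709, 0.0831]
tool_rot: [1.026, 1.302, -1.037]
ft_force: [-14.7, -0.6, 36.6]
grip_width: -0.0
```

The plunger is at its stop: TCP 83.1 mm, 36 N. I'll ease the force and begin the sweep along tool +z.

Call:
{"fn": "play_rows", "kwargs": {
  "targets": [
    {"claw": 1,"linear": [0.05,-0.05,0.1],"rotation": [0,0.003,0]},
    {"claw": 1,"linear": [0.05,0,0.3],"rotation": [0,0,0]},
    {"claw": 1,"linear": [0.05,0.02,0.3],"rotation": [0,0,0]},
    {"claw": 1,"linear": [0.05,0.04,0.3],"rotation": [0,0,0]}
  ]
}}

```text
time: 3.48
position: [0.4823, -0.093, 0.0851]
tool_rot: [1.026, 1.301, -1.029]
ft_force: [-1.8, 2.3, 8.5]
grip_width: 0.006
```

```bash
cat > pad.py <<'E'
from h import *
s=get_state();im=get_image("top")
print(round(s['time'],2),s['position'].round(4),s['ft_force'].round(1),'tool ang/r',end=' ')
C=np.array([.5517,-.0491])
f=lambda p:(round(np.degrees(np.arctan2(p[1]-C[1],p[0]-C[0]))%360,1),round(float(np.hypot(*(p[:2]-C))),4))
print(f(s['position']))
for nm,lo,hi,z in(("red",*RED,.09),("brass",(15,120,90),(28,255,255),.08),("green",(50,120,60),(80,255,255),.08)):
    for a,c,_ in blobs(im,lo,hi)[:2]: print(nm,a,c,f(plane("top",c,z)))
E
python3 pad.py; python3 go.py 0.5 -0.1 .083
```

```text
3.48 [ 0.4823 -0.093   0.0851] [-1.8  2.3  8.5] tool ang/r (np.float64(212.3), 0.0821)
brass 128 [289.2 173.3] (np.float64(328.4), 0.0773)
brass 67 [256.9 109.1] (np.float64(10.9), 0.2532)
green 128 [245.8 196.5] (np.float64(88.6), 0.0772)
3.53 [ 0.4835 -0.0951  0.0853] [-0.2 -1.   7.8] 0.005
[[ 0.011  0.971  0.237]
 [-0.011  0.237 -0.971]
 [-1.     0.008  0.013]]
units [0.1  0.59 0.35] rot fix [-0.0007  0.0082 -0.0052]
```

The sweep is working: green has gone from 72.2° to 88.6°, a turn of +16.4°. I'll carry on along the arc.

Call:
{"fn": "play_rows", "kwargs": {
  "targets": [
    {"claw": 1,"linear": [0.1,0.1,0.3],"rotation": [0,0.008,-0.005]},
    {"claw": 1,"linear": [0.08,0.13,0.3],"rotation": [0,0,0]},
    {"claw": 1,"linear": [0.07,0.16,0.3],"rotation": [0,0,0]},
    {"claw": 1,"linear": [0.06,0.18,0.27],"rotation": [0,0,0]}
  ]
}}

```text
time: 3.87
position: [0.5088, -0.1192, 0.0835]
tool_rot: [1.031, 1.308, -1.026]
ft_force: [-0.6, 1.4, 8.6]
grip_width: 0.004
```

```bash
python3 pad.py; python3 go.py 0.5254 -0.1299 .083
```

```text
3.87 [ 0.5088 -0.1192  0.0835] [-0.6  1.4  8.6] tool ang/r (np.float64(238.6), 0.0821)
brass 102 [279.  170.5] (np.float64(350.1), 0.0746)
brass 67 [256.9 109.1] (np.float64(10.9), 0.2532)
green 128 [247.6 207.9] (np.float64(111.8), 0.0778)
3.92 [ 0.5109 -0.1206  0.0838] [ 1.1 -1.   8.5] 0.005
[[ 0.01   0.971  0.238]
 [-0.002  0.238 -0.971]
 [-1.     0.009  0.004]]
units [0.04 0.47 0.5 ] rot fix [ 0.0001  0.0028 -0.0059]
```

Turned about 40°, with 20° left. Two more rows, then I'll measure.

Call:
{"fn": "play_rows", "kwargs": {
  "targets": [
    {"claw": 1,"linear": [0.06,0.22,0.21],"rotation": [0,0.003,-0.006]},
    {"claw": 1,"linear": [0.06,0.22,0.18],"rotation": [0,0,0]},
    {"claw": 1,"linear": [0.06,0,0],"rotation": [0,0,0]}
  ]
}}

```text
time: 4.17
position: [0.5281, -0.128, 0.0836]
tool_rot: [1.031, 1.308, -1.028]
ft_force: [-0.9, -1.1, 7.9]
grip_width: 0.003
```

```bash
python3 pad.py; python3 go.py 0.5254 -0.1299 .0875
```

```text
4.17 [ 0.5281 -0.128   0.0836] [-0.9 -1.1  7.9] tool ang/r (np.float64(253.3), 0.0823)
brass 69 [271.7 171.9] (np.float64(5.8), 0.07)
brass 68 [257.1 109.1] (np.float64(10.8), 0.2531)
green 128 [251.2 214.1] (np.float64(126.1), 0.0773)
4.22 [ 0.5281 -0.1279  0.0836] [ 0.7 -1.1  7.8] 0.005
[[ 0.006  0.971  0.238]
 [-0.002  0.238 -0.971]
 [-1.     0.005  0.003]]
units [-0.16 -0.12  0.05] rot fix [ 0.0002  0.002  -0.0033]
```

6° left. I'll raise the finger just off the floor, still inside the rim, so the pin rides under the ring and catches the hole. Then creep.

Call:
{"fn": "play_rows", "kwargs": {
  "targets": [
    {"claw": 1,"linear": [-0.1,0,0],"rotation": [0,0.002,-0.003]},
    {"claw": 1,"linear": [-0.06,0,0],"rotation": [0,0,0]},
    {"claw": 1,"linear": [0,0.1,0.07],"rotation": [0,0,0]},
    {"claw": 1,"linear": [0,0.08,0.05],"rotation": [0,0,0]},
    {"claw": 1,"linear": [0,0,0],"rotation": [0,0,0]}
  ]
}}

```text
time: 4.63
position: [0.5313, -0.1291, 0.0875]
tool_rot: [1.029, 1.319, -1.033]
ft_force: [-0.6, -0.4, 2.6]
grip_width: 0.004
```

```bash
python3 pad.py; python3 go.py 0.5354 -0.1329 .0875
```

```text
4.63 [ 0.5313 -0.1291  0.0875] [-0.6 -0.4  2.6] tool ang/r (np.float64(255.7), 0.0825)
brass 68 [256.9 109.2] (np.float64(10.9), 0.253)
brass 68 [270.7 172.2] (np.float64(8.2), 0.0695)
green 128 [251.6 214.9] (np.float64(127.9), 0.0777)
4.68 [ 0.5313 -0.129   0.0875] [-2.6 -0.   1.9] 0.006
[[-0.005  0.971  0.238]
 [ 0.001  0.238 -0.971]
 [-1.    -0.005 -0.002]]
units [-0.    0.12  0.19] rot fix [ 0.0003 -0.0015  0.0032]
```

Call:
{"fn": "play_rows", "kwargs": {
  "targets": [
    {"claw": 1,"linear": [0,0.08,0.06],"rotation": [0,-0.001,0.003]},
    {"claw": 1,"linear": [0,0.08,0.06],"rotation": [0,0,0]},
    {"claw": 1,"linear": [0,0.06,0.05],"rotation": [0,0,0]},
    {"claw": 1,"linear": [0,0,0],"rotation": [0,0,0]}
  ]
}}

```text
time: 5.02
position: [0.54, -0.131, 0.089]
tool_rot: [1.032, 1.311, -1.026]
ft_force: [-2.7, 0.4, 3.8]
grip_width: 0.005
```

```bash
python3 pad.py; python3 go.py 0.5354 -0.1329 .0875
```

```text
5.02 [ 0.54  -0.131  0.089] [-2.7  0.4  3.8] tool ang/r (np.float64(261.9), 0.0828)
brass 70 [267.8 172.7] (np.float64(14.8), 0.0697)
brass 67 [256.9 109.1] (np.float64(10.9), 0.2532)
green 127 [253.6 217.1] (np.float64(133.7), 0.0775)
5.07 [ 0.5399 -0.131   0.089 ] [-1.5  1.   5.1] 0.004
[[ 0.004  0.971  0.239]
 [ 0.001  0.239 -0.971]
 [-1.     0.004  0.   ]]
units [ 0.06 -0.19  0.03] rot fix [ 0.0009  0.0001 -0.0027]
```

The upward force is now 5 N at 89 mm, which suggests the pin has caught the hole. I'll back off the rim a little and lift straight up.

Call:
{"fn": "play_rows", "kwargs": {
  "targets": [
    {"claw": 1,"linear": [-0.05,-0.15,-0.08],"rotation": [0,0,-0.003]},
    {"claw": 1,"linear": [-0.2,-0.05,-0.03],"rotation": [0,0,0]},
    {"claw": 1,"linear": [-0.3,0,0],"rotation": [0,0,0]},
    {"claw": 1,"linear": [-0.4,0,0],"rotation": [0,0,0]},
    {"claw": 1,"linear": [-0.6,0,0],"rotation": [0,0,0]},
    {"claw": 1,"linear": [-0.6,0,0],"rotation": [0,0,0]},
    {"claw": 1,"linear": [0,0,0],"rotation": [0,0,0]}
  ]
}}

```text
time: 5.65
position: [0.535, -0.1302, 0.1469]
tool_rot: [1.03, 1.31, -1.028]
ft_force: [1.1, -0.6, 0.2]
grip_width: 0.005
```

```bash
python3 pad.py; python3 -c "
from h import *
im=get_image('side');cv2.imwrite('pics/side2.png',cv2.resize(im[130:290,120:340],None,fx=3,fy=3,interpolation=cv2.INTER_CUBIC))"
```

```text
5.65 [ 0.535  -0.1302  0.1469] [ 1.1 -0.6  0.2] tool ang/r (np.float64(258.3), 0.0828)
brass 69 [268.8 172.6] (np.float64(12.5), 0.0693)
brass 68 [257.1 109.1] (np.float64(10.8), 0.2531)
green 130 [253.1 216.4] (np.float64(132.0), 0.0772)
```

View pics/side2.png

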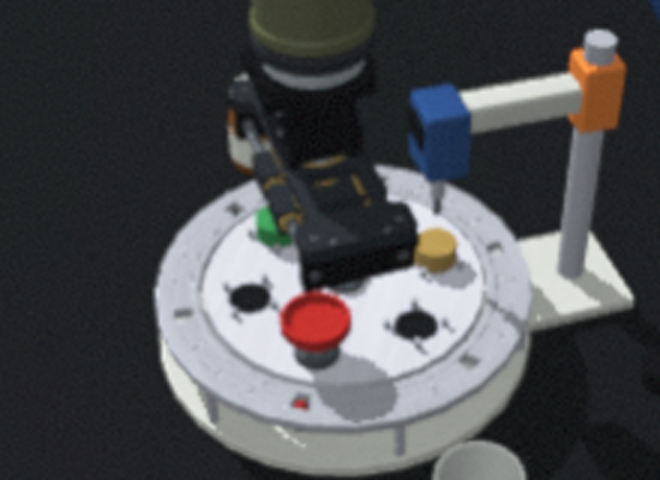

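Brass (436,245) now stands below the stylus, and the red pin shows in the near ring hole (302,402). Green is at 132.0°, a turn of 59.8°. I'll draw back up and away from the gauge, then check from the top.

Call:
{"fn": "play_rows", "kwargs": {
  "targets": [
    {"claw": 1,"linear": [-0.8,0,0],"rotation": [0,0,0]},
    {"claw": 1,"linear": [-0.8,0,0],"rotation": [0,0,0]},
    {"claw": 1,"linear": [-0.8,0,0],"rotation": [0,0,0]},
    {"claw": 1,"linear": [-0.3,0,0.8],"rotation": [0,0,0]},
    {"claw": 1,"linear": [0,0,0.9],"rotation": [0,0,0]},
    {"claw": 1,"linear": [0,0,0.9],"rotation": [0,0,0]},
    {"claw": 1,"linear": [0,0,0.9],"rotation": [0,0,0]},
    {"claw": 1,"linear": [0,0,0.6],"rotation": [0,0,0]},
    {"claw": 1,"linear": [0,0,0],"rotation": [0,0,0]},
    {"claw": 1,"linear": [0,0,0],"rotation": [0,0,0]}
  ]
}}

```text
time: 6.58
position: [0.5527, -0.2302, 0.2026]
tool_rot: [1.025, 1.334, -1.034]
ft_force: [-0.9, 1.2, 0.4]
grip_width: 0.01
```

```bash
python3 pad.py; python3 - <<'E'
from h import *
im=get_image('side')
for nm,lo,hi,z in(("red",*RED,.101),("brass",(15,120,90),(28,255,255),.08)):
    for a,c,s in blobs(im,lo,hi)[:3]: print(nm,a,c,s,plane('side',c,z).round(4))
for n in('top','side'):
    im=get_image(n)[130:290,120:340]; cv2.imwrite(f'pics/{n}3.png',cv2.resize(im,None,fx=3,fy=3,interpolation=cv2.INTER_CUBIC))
E
```

```text
6.58 [ 0.5527 -0.2302  0.2026] [-0.9  1.2  0.4] tool ang/r (np.float64(270.3), 0.1811)
red 295 [305.4 206.1] (np.float64(253.1), 0.0855)
red 9 [319.7 213.1] (np.float64(250.0), 0.1272)
brass 69 [268.8 172.6] (np.float64(12.5), 0.0693)
brass 67 [257.1 109. ] (np.float64(10.7), 0.2534)
green 131 [253.  216.5] (np.float64(132.1), 0.0776)
red 287 [224.2 237.2] [20 18] [ 0.5239 -0.1387  0.101 ]
```

View pics/side3.png

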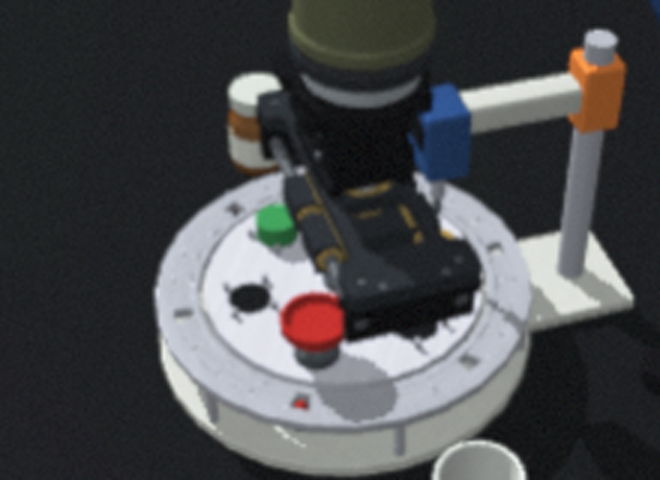

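The pad is up, the pin is in the hole at (302,402) and the arm is clear. Green's angle is steady at 132.1°, so I'm handing in.

```bash
python3 -c "
from bench import *
print(close_job())"
```

```text
the job is handed in; nothing more can be done
None
```

I indexed the sample table one hole anticlockwise, so the brass sample is now under the gauge. The job is handed in; it reports no verdict.

**What I did:** With the fingers closed I pressed the plunger pad to its stop (TCP 83 mm above the bench, up to 37 N briefly). Keeping it down, I swept it round about 54°. For the last 6° I eased the finger up to about 88 mm, still inside the rim, so the pin rode under the ring and caught the next hole. Then I lifted off and drew back, using about 7 s of the 38 s allowed.

**Last checks:**
- **Turn:** the green sample went from 72.2° to 132.1°, about 59.9°, and held steady between the last two pictures.
- **Plunger:** the red pin shows in the new hole and the pad looks up. I did not measure its height separately.
- **Brass sample:** in the side view after lift-off it stood upright below the stylus. After drawing back, the arm hid it in the side view.
- **Arm:** clear, with about 1 N or less on each force axis, which is reading noise.

**Disagreement:** from above, the brass sample read 69 mm from the axis instead of 78 mm. I put this down to the gauge head covering part of it, since its direction (12.5°) matches the gauge's (about 12°).

I did not re-measure the jar, beaker and spanner. The arm passed well above them or kept clear of them throughout.

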